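# Grease the carving vice

### The job

Take the hand grease gun out of its wooden stand and press its coupler squarely onto the tilted grease nipple of the carving vice until it snaps on, then push it fully home against the spring of the nipple's valve. Do not force the vice's head out of the tilt it is set to, and leave the other things on the bench where they are. Finish while still gripping the gun and holding it pressed fully home.

Things in the scene. Friction and masses are not known exactly. Their poses are not given: they have to be found in the camera images.
- gun_grip (a point): Centre of the square dark steel grip (26 x 26 mm; grip it across two opposite flats) of the hand grease gun, which stands upright, mouth down, in the stand. The gun is 90 mm tall, 0.26 to 0.39 kg: a round bright sleeve (39 mm wide) up to 36 mm above the mouth, then the grip, 36 to 90 mm. This point is on the axis, 63 mm above the mouth. z: from mouth to grip; x, y: square to the flats.
- gun_mouth (a point): Centre of the gun's mouth, the open lower end of the coupler sleeve, 63 mm below gun_grip, same axes. The mouth is flared from 28 mm down to a bore of 18.4 mm diameter, whose end lies 32 mm behind the mouth. Four sprung jaws 12 mm inside it snap behind the nipple's head; pushing the head past them takes about 5 N, then they pull the gun on with about 4 N.
- stand: Fixed wooden block 100 x 90 x 30 mm with one round blind hole (43 mm diameter, 20 mm deep, its floor 10 mm above the bench) in the middle, where the gun stands. Origin under its centre.
- nipple_tip (a point): Top of the steel grease nipple on the vice's tilting head, 71 mm from the head's pivot. z points outward along the nipple, leaning 11 to 27 deg from vertical, roughly towards the robot. 16 mm head, 10 mm neck, 26 mm brass collar 35 mm below the tip. The coupler has snapped when the gun's mouth is 23 mm below the tip along z, and is fully home (bore's end on the tip) at 32 mm.
- vice: Grey cast carving vice, base 120 x 120 x 18 mm bolted down, overall up to 110 mm high without the nipple; origin under the head's pivot, which lies 58 mm above the bench and runs along y; the head leans towards -x and stays by strong friction, unless levered hard.
- valve (a joint): Brass valve pin, 6.4 mm wide, standing 10 mm out of the nipple's tip: 0 when out, grows (m) as the gun pushes it in, 0.010 with the gun fully home. Its spring pushes back with 3.5 N at 0 and 10.5 N at 0.010: unless pressed, it comes back out to under 3 mm although the coupler stays snapped on.
- gouge: carving gouge, 200 mm long, honey-coloured wooden handle 28 mm thick, lying flat; origin under its middle, x along it; leave alone
- knife: carving knife like the gouge but with a short blade, 170 mm long, lying flat; leave alone
- plane: small brass finger plane with a wooden wedge, 85 x 34 mm, 45 mm high; leave alone
- glue: closed mustard-coloured glue bottle, 52 mm across, 130 mm high; leave alone
- tin: round aluminium tin, 68 mm across, 30 mm high; leave alone
- stone: grey sharpening stone, 100 x 40 x 22 mm; leave alone
- gun: The whole grease gun; origin at the centre of its mouth, same axes as gun_mouth.
Not all that is in view belongs to the job. What is shaped like the vice but red is not meant.

How it is judged:
By the outcome, as a careful person would: the job done as asked, in the order asked, and still so for the second after the job is handed in, while the arm keeps its last pose, push and grip.
It also fails if it takes over 45 s, if anything falls off the work surface, if the arm or the gripper's body presses on something with over 40 N, if the wrist force passes 120 N, or if a joint passes its speed limit or range.

### The arm

A 7-joint arm with a two-finger parallel gripper is mounted at the origin on the work surface. World frame = base frame: x ahead of the robot, y to its left, z up, the work surface at z = 0. Lengths are in m, angles in rad, forces in N, time in s.
With the tool pointing down it reaches from about 0.4 to 0.85 m from the base axis. Payload 4.5 kg.
Tool frame: the origin (TCP) lies midway between the tips of the shut fingers; the grasp point (between the pads) lies 19 mm behind it; x points along the fingers, y is the direction in which the jaws open and shut, and the axes are right-handed (so a half turn about x gives the same grasp; the last joint's range is limited). The gripper opens to 85 mm and grips with 20 to 120 N. Pads are 22 mm wide; open, the fingers measure 114 mm over their backs; the gripper's body (76 mm by 85 mm) begins 54 mm behind the grasp point. The pads swing forward as they close: fully open they stand 13 mm farther back than shut.
Start: joints at [1.298, 0.689, -0.195, 1.565, 0.157, 0.902, -0.215], TCP at [0.189, -0.596, 0.231] pointing down, gripper open.
Joint ranges: [-3.01, 3.01], [-0.46, 2.08], [-1.47, 1.51], [0.13, 2.56], [-1, 4.14], [0.04, 2.09], [-2.66, 2.66]. Speed limits (rad/s): [2.57, 2.57, 3.14, 3.14, 3.14, 3.14, 3.14].

### API

Orientations are given as a rotation vector (axis times angle).
In Python, from station import arm, read_camera, camera_params gives the robot as it stands.
- The arm moves only by the shell command python3 -m crank 'ROWS' [FORCE]. ROWS is a JSON object of lists of equal length, an entry for each row: "dr": the turn, a rotation vector about the tool's x, y, z in rad, a list of three; "xyz": the shift along the tool's x, y, z in mm, a list of three; "gripper": the closure, from 0 (fully open) to 1 (shut). In form: {"dr": [[ax, ay, az], ...], "xyz": [[tx, ty, tz], ...], "gripper": [gripper, ...]}. A call has 1 to 12 rows; each row shifts and turns the commanded pose from where the row before left it, along the tool's axes as they then stand; what a row does not reach is not made up. A row lasts 1/10 s, in which the tool goes at most 50 mm and 8.59 degrees, less where a joint would pass 70% of its speed; a pose out of reach is approached as far as the arm can. A call is refused whole if a number of a shift passes 50 or a number of a turn 0.15, either way. A call with a gripper value outside its range is refused whole. The fingers move at their own pace and stop on an object; FORCE is the grip in N (left out, the last holds). Time passes only in rows, so rows that do not move let the fingers close. It gives the time, the measured TCP pose, the force and the opening at its end, in the units of the state.
- arm.state(): the state, without advancing time (a new reading comes with each control period).
- read_camera(name): name is "side" or "top"; returns the picture (480x640x3 uint8, blue, green, red); there is no depth.
- camera_params(name): a dict with "camera_matrix" (3x3 intrinsics, pixels), "position" and "rotation" of the camera in the world. Camera axes: x right, y up, looking along -z (the intrinsics and any distortion apply to the point x, -y, -z); pixel columns grow to the right and rows downward; lengths in m; the calibration is good to about 2 mm. A picture is of the moment at which its call begins. camera_params takes no time and is no camera call.
- arm.sign_off(): hands the job in, once; it reports no verdict.
The state is a dict: "t": time; "joint_positions": joint angles; "joint_velocities": joint speeds; "tau": joint torques, N m; "tcp_pos": TCP position; "tcp_rot": TCP orientation; "force": force on the tool from outside, world axes, zero at the start; "torque": the same for the moment, N m; "finger_gap": finger opening in m.
Only numpy, scipy, OpenCV 4.12 (cv2) and the standard library are available. Lean on these libraries where they do the work, as an engineer would, in place of code of your own. Each camera call takes 0.05 s, during which the arm holds its last target.

## Working session

There is one attempt and no reset: what is moved stays moved. The work goes in short steps, Python scripts to look and compute and a shell command to move; the robot and the scene stay as the last step left them, time stands still between calls to the robot, and variables do not carry over. Pictures are saved under pics/ and viewed, and the job is handed in when it is done.

```bash
ls; mkdir -p pics
python3 - <<'E'
from station import arm, read_camera, camera_params
import cv2
for n in ("side","top"):
    cv2.imwrite(f"pics/{n}0.png",read_camera(n)); print(n,camera_params(n))
print(arm.state())
E
```

```text
pics
side {'camera_matrix': array([[564.80591295,   0.        , 312.49445236],
       [  0.        , 564.80591295, 233.81848476],
       [  0.        ,   0.        ,   1.        ]]), 'position': array([ 1.1315974 , -1.01677335,  1.04358834]), 'rotation': array([0.86400732, 0.24657165, 0.53515506])}
top {'camera_matrix': array([[541.33580743,   0.        , 320.89947968],
       [  0.        , 541.33580743, 239.05475378],
       [  0.        ,   0.        ,   1.        ]]), 'position': array([ 0.32260595, -0.03598124,  1.29645023]), 'rotation': array([ 0.13813257, -0.10491879, -1.56621369])}
{'t': 0.1, 'joint_positions': array([ 1.29780222,  0.68988396, -0.1945184 ,  1.56622928,  0.15730959,
        0.90248826, -0.21507108]), 'joint_velocities': array([-0.00078119, -0.00117552, -0.00028349, -0.00401859,  0.00091125,
       -0.00198687, -0.00039435]), 'tau': array([-3.07774491e-03, -5.40596974e+01, -1.27156243e+00, -1.58984560e+01,
        9.32914554e-03,  4.41306984e-03, -8.27259925e-06]), 'tcp_pos': array([ 0.18853545, -0.59528746,  0.23057714]), 'tcp_rot': array([ 2.05630822,  0.31974137, -2.05708079]), 'force': array([0.25917686, 0.79773722, 0.28423106]), 'torque': array([-0.0074965 ,  0.03779199, -0.01739663]), 'finger_gap': 0.08554803636136708}
```

View pics/side0.png

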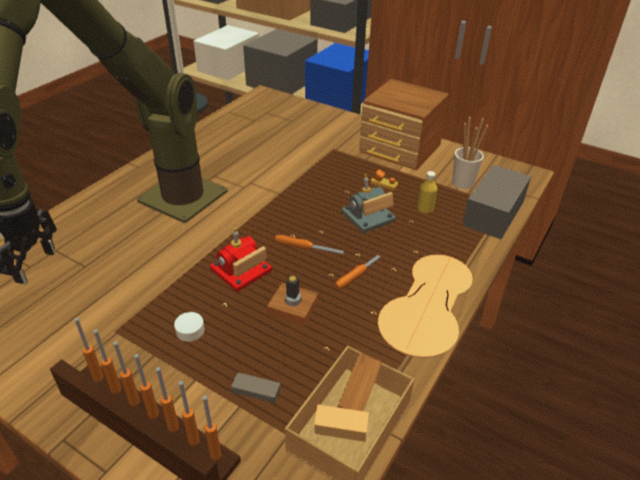

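View pics/top0.png

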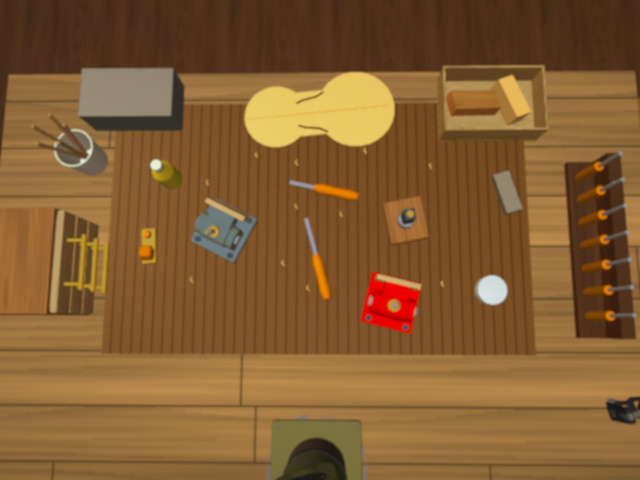

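The side view shows the gun in its stand near (292,290) and the grey vice near (369,207). In the top view they are near (407,217) and (224,232). I'll enlarge both.

```bash
cat > h.py <<'E'
import numpy as np, cv2
from scipy.spatial.transform import Rotation as R
from station import arm, read_camera, camera_params
C={n:camera_params(n) for n in("side","top")}
def proj(n,P):
    c=C[n];P=np.atleast_2d(P).astype(float)
    q=R.from_rotvec(c['rotation']).inv().apply(P-c['position'])*[1,-1,-1]
    u=q@c['camera_matrix'].T; return u[:,:2]/u[:,2:]
def ray(n,uv):
    c=C[n];d=np.linalg.inv(c['camera_matrix'])@[uv[0],uv[1],1]
    d=R.from_rotvec(c['rotation']).apply(d*[1,-1,-1]);return c['position'],d/np.linalg.norm(d)
def onz(n,uv,z):
    o,d=ray(n,uv);return o+d*(z-o[2])/d[2]
def tri(us,ut):
    A=[];b=[]
    for n,u in(("side",us),("top",ut)):
        o,d=ray(n,u);M=np.eye(3)-np.outer(d,d);A.append(M);b.append(M@o)
    p=np.linalg.lstsq(np.vstack(A),np.hstack(b),rcond=None)[0]
    return p,proj("side",p)[0]-us,proj("top",p)[0]-ut
def crop(n,img,c,w,h,s,out):
    x,y=int(c[0]-w/2),int(c[1]-h/2)
    cv2.imwrite(out,cv2.resize(img[y:y+h,x:x+w],None,fx=s,fy=s,interpolation=cv2.INTER_CUBIC)); print(out,"origin",x,y,"scale",s)
E
python3 - <<'E'
from h import *
s=cv2.imread("pics/side0.png");t=cv2.imread("pics/top0.png")
a=np.hstack
def cc(i,c,s=8,w=50,h=50):
    x,y=c[0]-w//2,c[1]-h//2
    print(x,y); return cv2.resize(i[y:y+h,x:x+w],None,fx=s,fy=s,interpolation=cv2.INTER_CUBIC)
cv2.imwrite("pics/gun0.png",np.hstack([cc(s,(292,292)),cc(t,(406,219))]))
cv2.imwrite("pics/nip0.png",np.hstack([cc(s,(368,198),6,66,66),cc(t,(222,230),6,66,66)]))
E
```

```text
267 267
381 194
335 165
189 197
```

View pics/gun0.png

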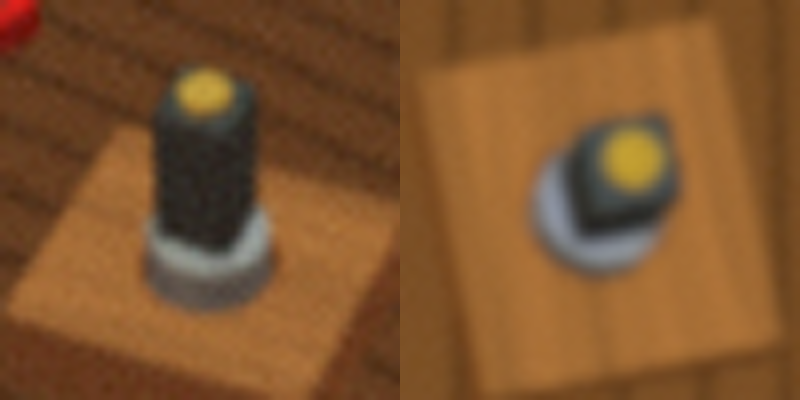

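View pics/nip0.png

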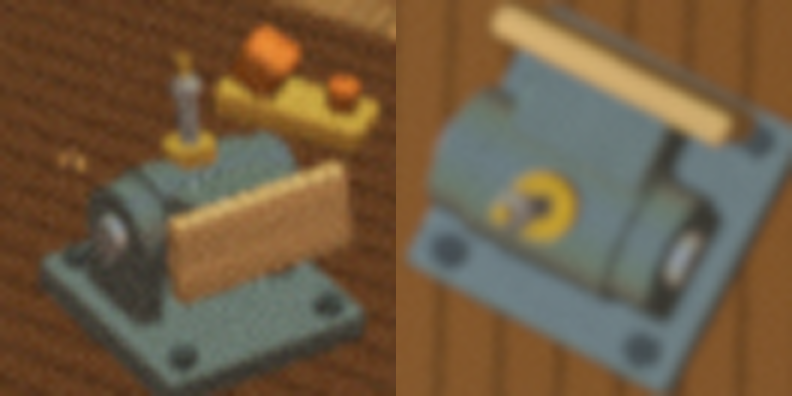

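Run:
```python
from h import *
S=lambda X,Y,x0,y0,s:np.array([x0+(X+.5)/s-.5,y0+(Y+.5)/s-.5])
gs=S(205,92,267,267,8);gt=S(234,158,381,194,8)
p,a,b=tri(gs,gt);print("gun top",p,a,b, onz("side",gs,.1),onz("top",gt,.1))
# stand corners top view
q=[onz("top",S(X,Y,381,194,8),.03) for X,Y in((20,70),(312,20),(380,340),(88,395))]
print("stand",np.mean(q,0),q)
n=lambda X,Y:S(X,Y,335,165,6)
m=lambda X,Y:S(X-396,Y,189,197,6)
for nm,u,v in(("pin",n(182,57),m(498,214)),("head",n(185,76),m(512,209)),("collar",n(190,146),m(541,207))):
    print(nm,*tri(u,v))
for nm,z,P in(("top",.018,[m(408,255),m(665,390),m(792,128)]),("side",.018,[n(42,262),n(170,378),n(362,318)])):
    for u in P: print(nm,onz(nm,u,z))
```

```text
gun top [ 0.56570261 -0.21031419  0.10402378] [ 0.62349175 -0.07465115] [0.42816695 0.52125578] [ 0.5621661  -0.20789613  0.1       ] [ 0.5677181  -0.20997087  0.1       ]
stand [ 0.56776947 -0.20972142  0.03      ] [array([ 0.60894033, -0.15708886,  0.03      ]), array([ 0.6240359 , -0.24430981,  0.03      ]), array([ 0.527237  , -0.26185459,  0.03      ]), array([ 0.51086465, -0.1756324 ,  0.03      ])]
pin [0.51708925 0.23924375 0.13805737] [ 0.58142586 -0.15239315] [0.4838781  0.64607612]
head [0.52059651 0.23633401 0.12980701] [ 0.47491156 -0.12356081] [0.39209206 0.5245342 ]
collar [0.52760953 0.23400698 0.09251144] [ 0.5145865  -0.13098897] [0.41576095 0.55641439]
top [0.52219998 0.30461735 0.018     ]
top [0.46786641 0.1998037  0.018     ]
top [0.57378259 0.15150664 0.018     ]
side [0.46574875 0.19815249 0.018     ]
side [0.56569457 0.15066047 0.018     ]
side [0.62262423 0.24507243 0.018     ]
```

Run:
```python
from h import *
A={}
for n in("side","top"):
    A[n]=np.mean([read_camera(n).astype(np.float32) for _ in range(8)],0)
    np.save(f"{n}_avg.npy",A[n])
def cc(n,c,s=10,w=40,h=40):
    x,y=c[0]-w//2,c[1]-h//2
    print(n,x,y); return cv2.resize(np.clip(A[n][y:y+h,x:x+w]*1.3,0,255).astype(np.uint8),None,fx=s,fy=s,interpolation=cv2.INTER_CUBIC)
cv2.imwrite("pics/gun1.png",np.hstack([cc("side",(292,290)),cc("top",(406,219))]))
cv2.imwrite("pics/nip1.png",np.hstack([cc("side",(366,185)),cc("top",(211,231))]))
```

```text
side 272 270
top 386 199
side 346 165
top 191 211
```

View pics/gun1.png

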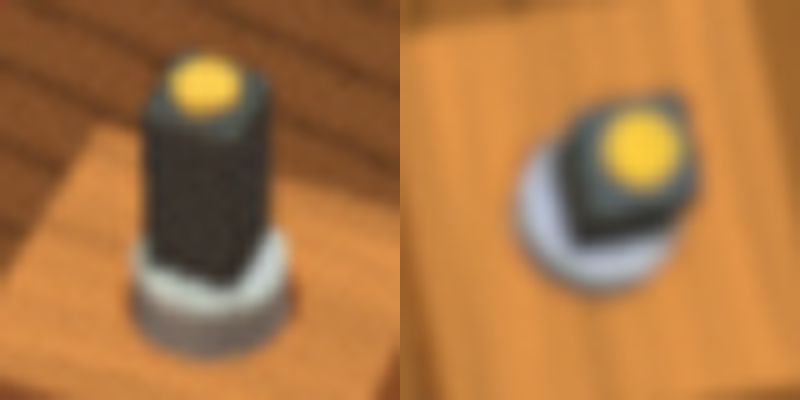

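View pics/nip1.png

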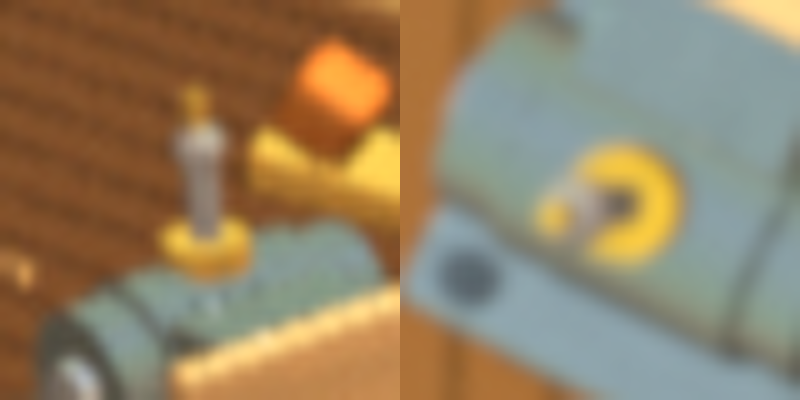

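```bash
cat > fit.py <<'E'
from h import *
from scipy.optimize import minimize, least_squares
A={n:np.load(f"{n}_avg.npy") for n in("side","top")}
W={"side":(272,270),"top":(386,199)}
def up(n,o,s=10,k=40): 
    x,y=o; return cv2.resize(np.clip(A[n][y:y+k,x:x+k]*1.3,0,255).astype(np.uint8),None,fx=s,fy=s,interpolation=cv2.INTER_CUBIC)
def topx(n,P,o,s=10): return (proj(n,P)-np.array(o)+.5)*s-.5
def prism(x,y,yaw,h=.013,z0=.046,z1=.1):
    c,s=np.cos(yaw),np.sin(yaw);q=[(h,h),(-h,h),(-h,-h),(h,-h)]
    return np.array([[x+c*a-s*b,y+s*a+c*b,z] for z in(z0,z1) for a,b in q])
if __name__=="__main__":
    M={}
    for n in W:
        im=up(n,W[n]).astype(int);b,g,r=im[...,0],im[...,1],im[...,2]
        dark=(r-b<45)&(r<125)
        yel=(r>180)&(g>140)&(b<110)&(g>0.72*r)
        k=(dark|yel).astype(np.uint8); 
        nl,lab,st,_=cv2.connectedComponentsWithStats(k); i=1+np.argmax(st[1:,4]); M[n]=(lab==i)
    def cost(p,full=False):
        c=0;out={}
        for j,n in enumerate(W):
            pts=topx(n,prism(p[0],p[1],p[2]),W[n])+np.array(p[3:5] if j==0 else [0,0])*10
            hull=cv2.convexHull(pts.astype(np.float32))
            m=np.zeros((400,400),np.uint8);cv2.fillConvexPoly(m,np.round(hull).astype(np.int32),1)
            c+=np.logical_xor(m>0,M[n]).mean();out[n]=(hull,m)
        return out if full else c
    best=[]
    for y in np.arange(0,90,7.5):
        r=minimize(cost,[.566,-.209,np.radians(y),0,0],method="Nelder-Mead",options=dict(initial_simplex=np.array([.566,-.209,np.radians(y),0,0])+np.vstack([np.zeros(5),np.diag([.004,.004,.1,2,2])]),maxiter=400))
        best.append((r.fun,r.x)); print(y,round(r.fun,4),r.x[:2].round(4),np.degrees(r.x[2]).round(1),r.x[3:].round(2))
    r=min(best,key=lambda t:t[0])
    o=cost(r[1],True);L=[]
    for n in W:
        im=up(n,W[n]);cv2.polylines(im,[np.round(o[n][0]).astype(np.int32)],True,(0,255,0));
        cs,_=cv2.findContours(M[n].astype(np.uint8),0,1);cv2.drawContours(im,cs,-1,(255,0,255),1);L.append(im)
    cv2.imwrite("pics/gunfit.png",np.hstack(L))
E
python3 fit.py
```

```text
0.0 0.1174 [ 0.5656 -0.208 ] 26.6 [-1.22  1.4 ]
7.5 0.126 [ 0.5667 -0.2086] 16.2 [-1.81 -0.64]
15.0 0.1188 [ 0.5655 -0.2093] 21.9 [-0.82 -0.45]
22.5 0.1159 [ 0.565  -0.2069] 25.2 [-1.24  0.53]
30.0 0.1161 [ 0.5645 -0.2061] 27.0 [-1.28  1.35]
37.5 0.1218 [ 0.5652 -0.2081] 41.3 [-1.23  0.78]
45.0 0.1225 [ 0.5635 -0.2066] 42.8 [-0.81  1.86]
52.5 0.1221 [ 0.5631 -0.2053] 42.3 [-1.04  1.28]
60.0 0.1216 [ 0.5629 -0.2057] 42.2 [-0.96  1.84]
67.5 0.1399 [ 0.5654 -0.2086] 68.9 [-0.33  0.56]
75.0 0.14 [ 0.5647 -0.2079] 78.4 [-0.63  0.62]
82.5 0.1363 [ 0.5629 -0.2077] 96.3 [-0.94  0.47]
```

View pics/gunfit.png

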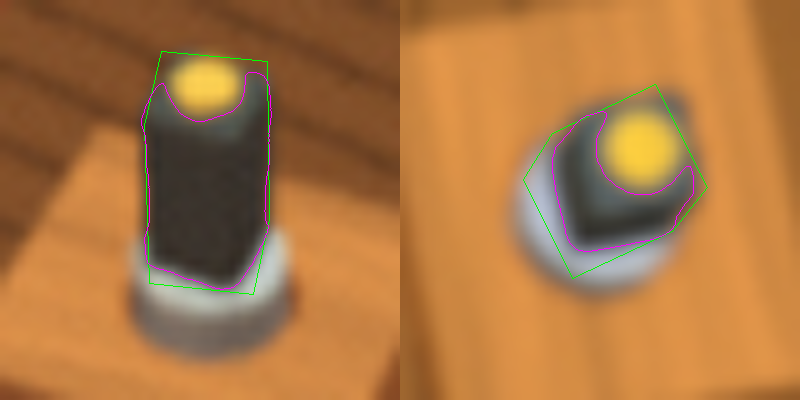

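Run:
```python
from fit import *
for k,(yaw) in enumerate([10]):
    L=[]
    for n,(x,y) in(("side",(.562,-.208)),("top",(.567,-.210))):
        im=up(n,W[n]);p=topx(n,prism(x,y,np.radians(yaw)),W[n])
        for a,b in[(0,1),(1,2),(2,3),(3,0),(4,5),(5,6),(6,7),(7,4),(0,4),(1,5),(2,6),(3,7)]:
            cv2.line(im,tuple(np.round(p[a]).astype(int)),tuple(np.round(p[b]).astype(int)),(0,255,0),1)
        L.append(im)
    cv2.imwrite(f"pics/gunw2.png",np.hstack(L))
```

```text
(no output)
```

View pics/gunw2.png

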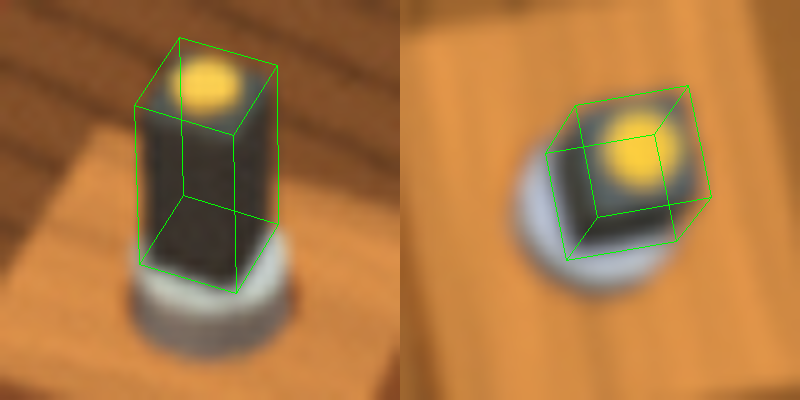

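```bash
cat >> h.py <<'E'
def cur():
    s=arm.state();return np.array(s['tcp_pos']),R.from_rotvec(s['tcp_rot'])
def delta(p,Rt):
    """shift (mm) and turn (tool frame) from current"""
    p0,R0=cur();return R0.inv().apply(p-p0)*1000,(R0.inv()*Rt).as_rotvec()
def frame(ax,yh):
    ax=np.array(ax,float)/np.linalg.norm(ax);yh=np.array(yh,float);yh-=ax*(yh@ax);yh/=np.linalg.norm(yh)
    return R.from_matrix(np.column_stack([ax,yh,np.cross(ax,yh)]))
E
python3 - <<'E'
from h import *
p,r=cur();print(p);print(r.as_matrix().round(3))
for a in(10,-80,100,190):
    y=np.array([np.cos(np.radians(a)),np.sin(np.radians(a)),0])
    Rt=frame([0,0,-1],y); print(a,*delta(np.array([.565,-.209,.20]),Rt))
E
```

```text
[ 0.18877687 -0.59581553  0.23131312]
[[ 0.     0.302 -0.953]
 [-0.    -0.953 -0.302]
 [-1.     0.    -0.   ]]
10 [  31.31761126 -255.14551116 -475.46880918] [-1.43855933e+00  1.80752401e-06 -4.82810491e-05]
-80 [  31.31761126 -255.14551116 -475.46880918] [ 1.32236998e-01 -3.01225140e-05 -3.24656618e-05]
100 [  31.31761126 -255.14551116 -475.46880918] [-3.00935565e+00  4.89216718e-05 -4.53908426e-05]
190 [  31.31761126 -255.14551116 -475.46880918] [ 1.70303332e+00 -5.00580765e-05 -1.87405155e-06]
```

```bash
python3 -m crank '{"dr":[[0.044,0,0],[0.044,0,0],[0.044,0,0]],"xyz":[[-40,0,0],[-40,0,0],[-40,0,0]],"gripper":[0,0,0]}'
python3 - <<'E'
from h import *
y=np.array([np.cos(np.radians(-80)),np.sin(np.radians(-80)),0])
print(*delta(np.array([.565,-.209,.30]),frame([0,0,-1],y)))
E
```

```text
t: 1.2
tcp_pos: [0.1887, -0.5955, 0.3526]
tcp_rot: [2.131, 0.185, -2.131]
force: [-0.6, -1.5, 0.4]
finger_gap: 0.0853
[  52.83448924 -315.91162662 -437.26951353] [-1.43471575e-03 -7.11436649e-05  5.31932752e-04]
```

```bash
python3 -m crank '{"dr":[[0,0,0],[0,0,0],[0,0,0],[0,0,0],[0,0,0],[0,0,0],[0,0,0],[0,0,0],[0,0,0],[0,0,0],[0,0,0],[0,0,0]],"xyz":[[0,-28,-39],[0,-28,-39],[0,-28,-39],[0,-28,-39],[0,-28,-39],[0,-28,-39],[0,-28,-39],[10,-28,-38],[10,-28,-38],[10,-28,-38],[10,-28,-38],[10,-7,-12]],"gripper":[0,0,0,0,0,0,0,0,0,0,0,0]}'
python3 - <<'E'
from h import *
y=np.array([np.cos(np.radians(-80)),np.sin(np.radians(-80)),0])
print(*delta(np.array([.565,-.209,.20]),frame([0,0,-1],y)))
a=read_camera("side");b=read_camera("top");cv2.imwrite("pics/a1.png",np.hstack([a[180:330,200:400],b[140:290,320:520]]).repeat(2,0).repeat(2,1))
E
```

```text
t: 2.4
tcp_pos: [0.5683, -0.2027, 0.301]
tcp_rot: [2.131, 0.2, -2.123]
force: [-1.2, 0.1, 0.0]
finger_gap: 0.0854
[100.91933973   5.9927552    4.78002308] [ 0.00917789 -0.0038742   0.00369485]
```

View pics/a1.png

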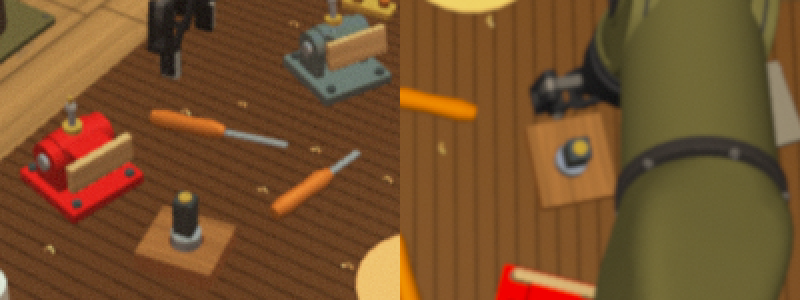

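Run:
```python
from h import *
p,r=cur();s=arm.state();print(p,s['t'],s['joint_positions'].round(3))
print(proj("side",p),proj("top",p))
cv2.imwrite("pics/side2.png",read_camera("side"))
```

```text
[ 0.56536018 -0.20618072  0.29966533] 2.5 [ 0.392  0.587 -0.205  1.547  0.13   1.024 -1.238]
[[292.38838593 211.9393699 ]] [[422.81181951 193.19848849]]
```

View pics/side2.png

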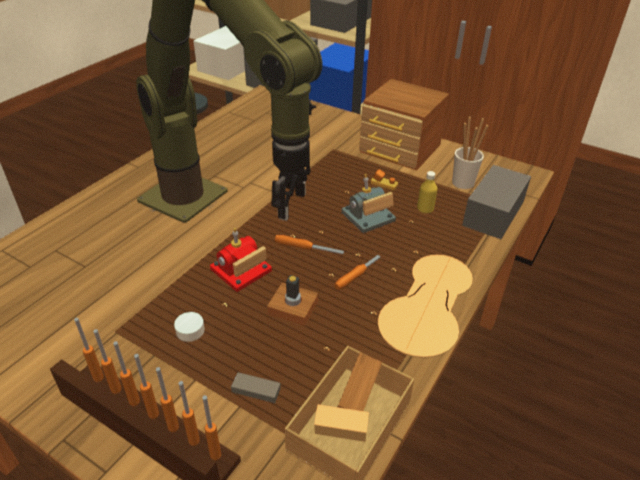

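```bash
python3 -m crank '{"dr":[[0,0,0],[0,0,0],[0,0,0],[0,0,0],[0,0,0]],"xyz":[[40,2,0],[50,0,0],[50,0,0],[10,0,0],[0,0,0]],"gripper":[0,0,0,0,0]}'
python3 - <<'E'
from h import *
y=np.array([np.cos(np.radians(-80)),np.sin(np.radians(-80)),0])
print(*delta(np.array([.565,-.209,.056]),frame([0,0,-1],y)))
p,r=cur();print(p,proj("side",p),proj("top",p))
a=read_camera("side");b=read_camera("top");cv2.imwrite("pics/a3.png",cv2.resize(np.hstack([a[220:320,242:342],b[170:270,356:456]]),None,fx=4,fy=4,interpolation=cv2.INTER_CUBIC))
E
```

```text
t: 3.05
tcp_pos: [0.5632, -0.2133, 0.1508]
tcp_rot: [2.128, 0.184, -2.134]
force: [0.5, 0.7, 0.4]
finger_gap: 0.0853
[94.81414114 -3.87134039 -2.80039499] [-2.05470600e-03  2.98247296e-03  9.94666929e-05]
[ 0.56318575 -0.21325498  0.1508217 ] [[290.91685829 263.84385376]] [[414.72702255 210.62564433]]
```

View pics/a3.png

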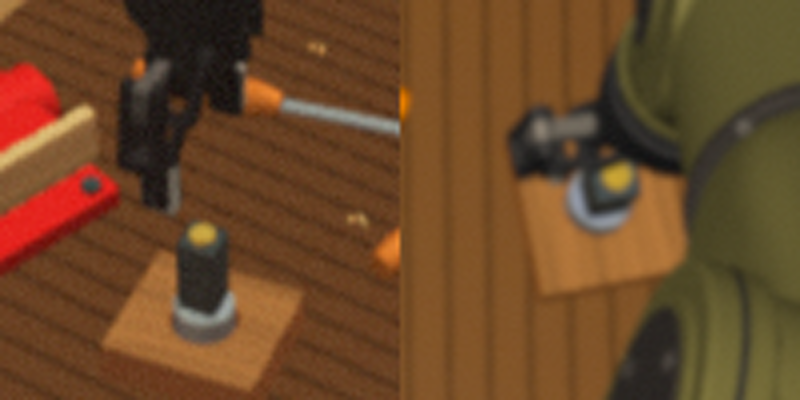

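```bash
python3 -m crank '{"dr":[[0,0,0],[0,0,0],[0,0,0],[0,0,0],[0,0,0],[0,0,0]],"xyz":[[0,-4,-3],[30,0,0],[35,0,0],[20,0,0],[10,0,0],[0,0,0]],"gripper":[0,0,0,0,0,0]}'
python3 - <<'E'
from h import *
y=np.array([np.cos(np.radians(-80)),np.sin(np.radians(-80)),0])
print(*delta(np.array([.565,-.209,.056]),frame([0,0,-1],y)))
a=read_camera("side");b=read_camera("top");cv2.imwrite("pics/a4.png",cv2.resize(np.hstack([a[240:340,242:342],b[170:270,356:456]]),None,fx=4,fy=4,interpolation=cv2.INTER_CUBIC))
E
```

```text
t: 3.75
tcp_pos: [0.5674, -0.2069, 0.0566]
tcp_rot: [2.13, 0.187, -2.129]
force: [-0.9, -0.3, 0.1]
finger_gap: 0.0855
[0.57458184 1.60502376 2.75138164] [ 0.00057655 -0.00040627 -0.00015989]
```

View pics/a4.png

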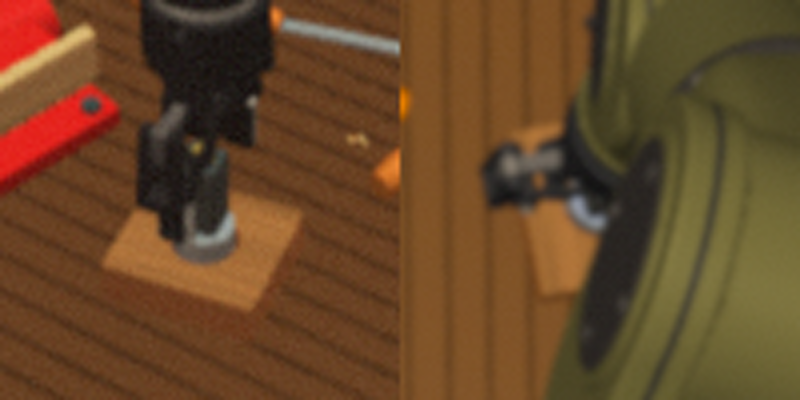

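```bash
python3 -m crank '{"dr":[[0,0,0],[0,0,0],[0,0,0],[0,0,0],[0,0,0],[0,0,0],[0,0,0],[0,0,0]],"xyz":[[0,0,0],[0,0,0],[0,0,0],[0,0,0],[0,0,0],[0,0,0],[0,0,0],[0,0,0]],"gripper":[0.3,0.5,0.6,1,1,1,1,1]}' 80
python3 - <<'E'
from h import *
print(arm.state())
a=read_camera("side");b=read_camera("top");cv2.imwrite("pics/a5.png",cv2.resize(np.hstack([a[240:340,242:342],b[170:270,356:456]]),None,fx=4,fy=4,interpolation=cv2.INTER_CUBIC))
E
```

```text
t: 4.65
tcp_pos: [0.5673, -0.2078, 0.0566]
tcp_rot: [2.131, 0.185, -2.129]
force: [0.3, -2.9, 3.7]
finger_gap: 0.0252
{'t': 4.65, 'joint_positions': array([ 0.34969763,  0.90346657, -0.13342899,  1.75297987,  0.22179614,
        0.49865172, -1.32499254]), 'joint_velocities': array([-0.00255914, -0.00140707,  0.00023693,  0.00094469, -0.00059494,
        0.00148083, -0.00104509]), 'tau': array([-1.28198907e+00, -5.42762518e+01, -1.79205682e+00, -8.36463690e+00,
       -3.90750496e-01,  1.69357192e-01, -1.92656019e-02]), 'tcp_pos': array([ 0.56732042, -0.20784276,  0.05664298]), 'tcp_rot': array([ 2.13066999,  0.1850114 , -2.12883548]), 'force': array([ 0.31009514, -2.92206227,  3.66854674]), 'torque': array([-0.52026472, -0.03909139,  0.05186873]), 'finger_gap': 0.02516008249478042}
```

View pics/a5.png

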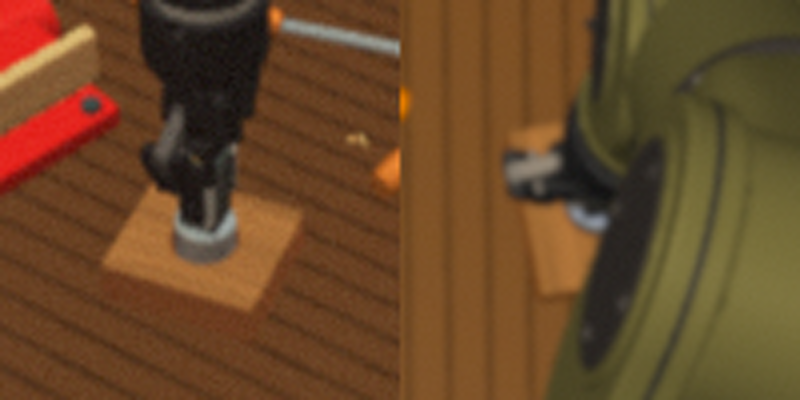

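```bash
python3 -m crank '{"dr":[[0,0,0],[0,0,0],[0,0,0],[0,0,0],[0,0,0],[0,0,0],[0,0,0]],"xyz":[[-10,0,0],[-20,0,0],[-30,0,0],[-40,0,0],[-50,0,0],[-45,0,0],[0,0,0]],"gripper":[1,1,1,1,1,1,1]}' 110
python3 - <<'E'
from h import *
print(arm.state())
a=read_camera("side");b=read_camera("top");cv2.imwrite("pics/a6.png",cv2.resize(np.hstack([a[160:260,242:342],b[140:240,366:466]]),None,fx=4,fy=4,interpolation=cv2.INTER_CUBIC))
E
```

```text
t: 5.45
tcp_pos: [0.5702, -0.2065, 0.2575]
tcp_rot: [2.14, 0.185, -2.117]
force: [1.2, -0.6, -3.6]
finger_gap: 0.0247
{'t': 5.45, 'joint_positions': array([ 0.38759636,  0.62986102, -0.20127696,  1.60366088,  0.14822519,
        0.91215101, -1.26074071]), 'joint_velocities': array([-0.00566732,  0.08061435,  0.01215834,  0.09671357,  0.0125147 ,
       -0.07393167, -0.01186021]), 'tau': array([  0.47407446, -53.70486617,  -1.13929957, -16.12082541,
        -0.07883546,   0.96178651,   0.08392883]), 'tcp_pos': array([ 0.57024503, -0.20654613,  0.25751098]), 'tcp_rot': array([ 2.1397474 ,  0.18491402, -2.1170168 ]), 'force': array([ 1.22589097, -0.64680493, -3.61091341]), 'torque': array([ 0.00046052, -0.16444007, -0.03666773]), 'finger_gap': 0.024658050167069907}
```

View pics/a6.png

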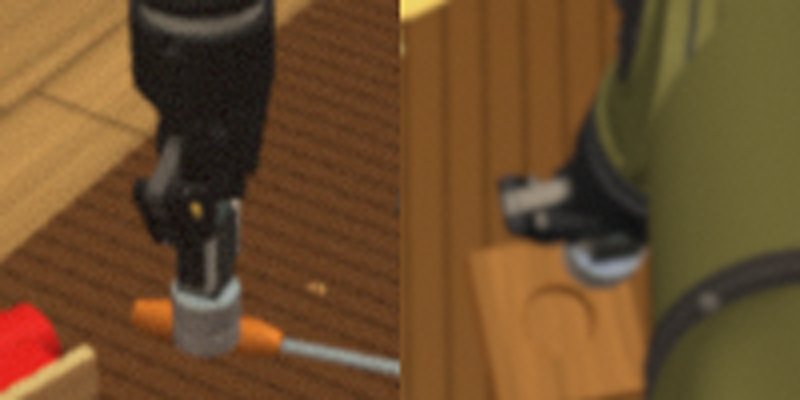

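```bash
cat > nip.py <<'E'
from h import *
from scipy.optimize import least_squares
S=lambda X,Y,x0,y0,s:np.array([x0+(X+.5)/s-.5,y0+(Y+.5)/s-.5])
obs={"side":[(196,87),(199,127),(205,238)],"top":[(147,217),(176,209),(222,204)]}
org={"side":(346,165),"top":(191,211)}
L=[.081,.071,.036]
PX={n:np.array([S(*q,*org[n],10) for q in obs[n]]) for n in obs}
def axis(t,ph): return np.array([np.sin(t)*np.cos(ph),np.sin(t)*np.sin(ph),np.cos(t)])
def res(p):
    x,y,t,ph=p[:4];a=axis(t,ph);P=np.array([x,y,.058])+np.outer(L,a)
    r=[]
    for k,n in enumerate(("side","top")):
        r+=list(((proj(n,P)+p[4+2*k:6+2*k]-PX[n])/.3).ravel())
    r+=list(np.array(p[4:8])/1.0); r.append((ph-np.radians(154.5))/np.radians(2))
    return np.array(r)
r=least_squares(res,[.537,.23,.25,np.radians(154),0,0,0,0],x_scale=[.01,.01,.1,.1,1,1,1,1])
if __name__=="__main__":
    cov=np.linalg.inv(r.jac.T@r.jac);sd=np.sqrt(np.diag(cov))
    print(r.x[:2],np.degrees(r.x[2:4]),r.x[4:],"sd",sd[:2],np.degrees(sd[2:4]));print(r.fun[:12].reshape(2,3,2).round(2),r.cost)
    t,ph=r.x[2:4];print("tip",np.r_[r.x[:2],.058]+.071*axis(t,ph),axis(t,ph))
E
python3 nip.py
```

```text
[0.53610015 0.23071594] [ 14.56745552 153.15613325] [-0.73988779 -0.5590412  -0.03339305 -0.58296346] sd [0.00217906 0.00213703] [1.05980235 1.78615845]
[[[-0.23  1.94]
  [-0.33 -0.77]
  [ 0.78 -1.  ]]

 [[ 2.22 -0.62]
  [-2.23  1.12]
  [ 0.02 -0.32]]] 9.71358645158921
tip [0.52016662 0.23877987 0.12671751] [-0.22441598  0.11357641  0.96785219]
```

Run:
```python
from nip import *
A={n:np.load(f"{n}_avg.npy") for n in("side","top")}
s=16;k=25
O={"side":(354,170),"top":(200,219)}
rows=[]
for tilt in(14.5,18):
    # refit x,y,offsets with tilt fixed, using collar anchored
    L=[]
    for n in("side","top"):
        x0,y0=O[n];im=cv2.resize(np.clip(A[n][y0:y0+k,x0:x0+k]*1.3,0,255).astype(np.uint8),None,fx=s,fy=s,interpolation=cv2.INTER_CUBIC)
        t=np.radians(tilt);ph=np.radians(154);a=axis(t,ph)
        piv=np.array([.5361,.2307,.058]); 
        u=np.cross(a,[0,1,0]);u/=np.linalg.norm(u);v=np.cross(a,u);th=np.linspace(0,2*np.pi,60)
        c=None
        for d,rad in((.036,.013),(.071,.008),(.081,.0032)):
            P=piv+d*a+rad*(np.outer(np.cos(th),u)+np.outer(np.sin(th),v))
            q=proj(n,P)
            if c is None:c=PX[n][2]-proj(n,piv+d*a)[0]
            q=(q+c-np.array(O[n])+.5)*s-.5
            cv2.polylines(im,[np.round(q).astype(np.int32)],True,(0,0,255) if d<.04 else (0,255,0))
        L.append(im)
    rows.append(np.hstack(L))
cv2.imwrite("pics/nipfit.png",cv2.resize(np.vstack(rows),(600,600)))
```

```text
(no output)
```

View pics/nipfit.png

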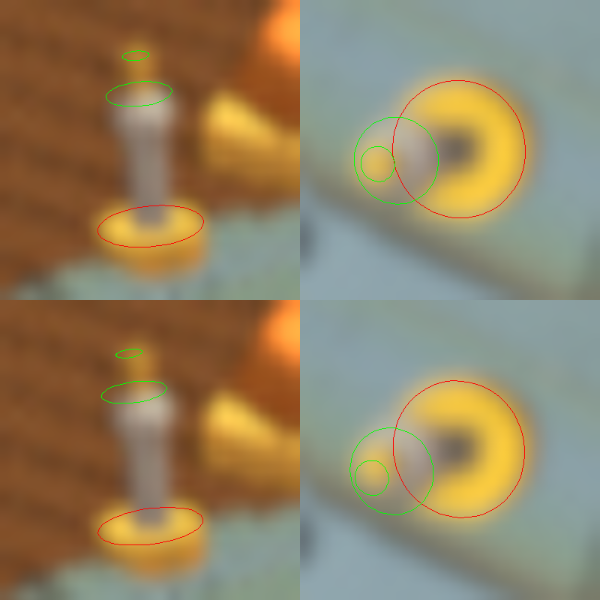

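```bash
cat > tgt.py <<'E'
from h import *
a=np.array([np.sin(np.radians(14))*np.cos(np.radians(153.5)),np.sin(np.radians(14))*np.sin(np.radians(153.5)),np.cos(np.radians(14))])
piv=np.array([.5361,.2307,.058]);tip=piv+.071*a
M=np.array([.0466,0,.001])
def target(h,a=a,tip=tip):
    Rt=frame(-a,[np.cos(np.radians(-26.5)),np.sin(np.radians(-26.5)),0])
    return tip+h*a-Rt.apply(M),Rt
def mouth():
    p,r=cur();return p+r.apply(M), -r.apply([1,0,0])
E
python3 - <<'E'
from tgt import *
y=np.radians(-26.5)
print(delta(cur()[0],frame([0,0,-1],[np.cos(y),np.sin(y),0])))
E
python3 -m crank '{"dr":[[-0.15,0,0],[-0.15,0,0],[-0.15,0,0],[-0.15,0,0],[-0.15,0,0],[-0.15,0,0],[-0.03,0,0],[0,0,0]],"xyz":[[-4,0,0],[-4,0,0],[-4,0,0],[-4,0,0],[-4,0,0],[-4,0,0],[0,0,0],[0,0,0]],"gripper":[1,1,1,1,1,1,1,1]}'
python3 - <<'E'
from tgt import *
y=np.radians(-26.5)
print(delta(target(.06)[0],frame([0,0,-1],[np.cos(y),np.sin(y),0])))
E
```

```text
(array([0., 0., 0.]), array([-9.32446700e-01, -1.06045347e-04,  1.35709421e-03]))
t: 6.35
tcp_pos: [0.5655, -0.2066, 0.2732]
tcp_rot: [1.543, 0.954, -1.548]
force: [-0.1, 0.2, -2.9]
finger_gap: 0.0246
(array([  44.0002143 , -266.19176686, -377.84399252]), array([-0.0051842 ,  0.00027115,  0.00454806]))
```

```bash
python3 -m crank '{"dr":[[0,0,0],[0,0,0],[0,0,0],[0,0,0],[0,0,0],[0,0,0],[0,0,0],[0,0,0],[0,0,0],[0,0,0],[0,0,0],[0,0,0]],"xyz":[[0,-20,-28],[0,-27,-38],[0,-27,-38],[0,-27,-38],[0,-27,-38],[0,-27,-38],[0,-27,-38],[0,-27,-38],[0,-27,-38],[0,-20,-32],[0,-10,-14],[0,0,0]],"gripper":[1,1,1,1,1,1,1,1,1,1,1,1]}'
python3 - <<'E'
from tgt import *
print(delta(*target(.06)))
E
```

```text
t: 7.55
tcp_pos: [0.497, 0.2543, 0.2745]
tcp_rot: [1.541, 0.957, -1.542]
force: [0.6, 0.8, -3.0]
finger_gap: 0.0248
(array([44.19781714,  2.69788681,  2.68061124]), array([ 0.00061807, -0.00097874,  0.24719698]))
```

```bash
python3 -m crank '{"dr":[[0,0,0.08],[0,0,0.08],[0,0,0.085],[0,0,0],[0,0,0]],"xyz":[[0,0,0],[0,0,0],[0,0,0],[0,0,0],[0,0,0]],"gripper":[1,1,1,1,1]}'
python3 - <<'E'
from tgt import *
print(delta(*target(.05)))
E
```

```text
t: 8.05
tcp_pos: [0.4989, 0.2491, 0.2749]
tcp_rot: [1.594, 0.731, -1.373]
force: [1.2, -0.6, -3.4]
finger_gap: 0.0245
(array([ 52.92383879, -12.18135334,  -1.24419493]), array([-0.00422529,  0.00290954,  0.00064764]))
```

```bash
python3 -m crank '{"dr":[[0,0,0],[0,0,0],[0,0,0],[0,0,0]],"xyz":[[20,-12,-1],[20,0,0],[13,0,0],[0,0,0]],"gripper":[1,1,1,1]}'
cat > look.py <<'E'
from tgt import *
import sys
def main(tag,sc=8):
    L=[]
    for n,c in(("side",(366,180)),("top",(215,225))):
        im=np.mean([read_camera(n).astype(np.float32) for _ in range(4)],0);np.save(f"{n}_{tag}.npy",im)
        x,y=c[0]-25,c[1]-35 if n=="side" else c[1]-25
        print(n,x,y)
        L.append(cv2.resize(np.clip(im[y:y+50,x:x+50]*1.3,0,255).astype(np.uint8),None,fx=sc,fy=sc,interpolation=cv2.INTER_CUBIC))
    cv2.imwrite(f"pics/l_{tag}.png",np.hstack(L))
main(sys.argv[1])
m,d=mouth();print("mouth",m,proj("side",m),proj("top",m),"ax",d,"top",proj("side",m+.09*d),proj("top",m+.09*d))
print(arm.state()['force'],arm.state()['t'],delta(*target(.05)))
E
python3 look.py b1
```

```text
t: 8.45
tcp_pos: [0.5013, 0.2479, 0.2192]
tcp_rot: [1.594, 0.728, -1.376]
force: [-0.4, -0.4, -2.9]
finger_gap: 0.0248
side 341 145
top 190 200
mouth [0.5105558  0.24480144 0.17640106] [[365.30503336 161.18716486]] [[199.14130382 232.94636026]] ax [-0.21761881  0.10823126  0.97001446] top [[362.8818562 131.0756517]] [[182.85739074 235.46358534]]
[ 1.11893035 -0.21917924 -4.04284918] 8.85 (array([ 0.93621535, -0.30362945,  1.21217161]), array([-0.00357058, -0.00024323, -0.0011594 ]))
```

View pics/l_b1.png

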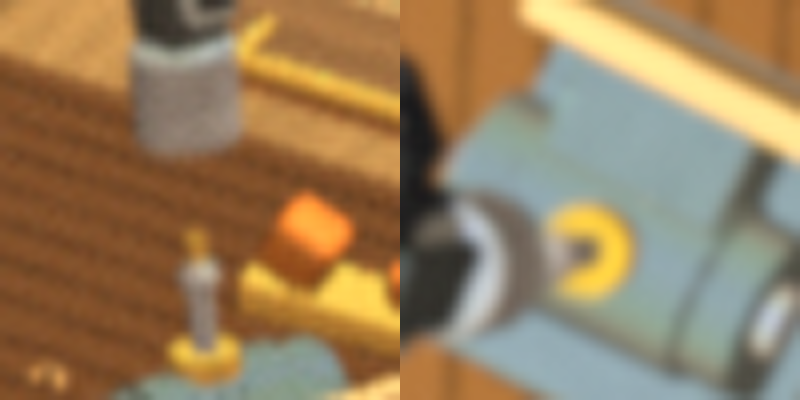

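```bash
cat > ov.py <<'E'
from tgt import *
import sys
def circ(c,ax,r):
    u=np.cross(ax,[0,1,0]);u/=np.linalg.norm(u);v=np.cross(ax,u);th=np.linspace(0,2*np.pi,60)
    return c+r*(np.outer(np.cos(th),u)+np.outer(np.sin(th),v))
def ov(tag,gun,gax,off,nax=a,npiv=piv,out="ov",s=8):
    O={"side":(341,145),"top":(190,200)};L=[]
    for n in O:
        im=np.load(f"{n}_{tag}.npy");x,y=O[n]
        im=cv2.resize(np.clip(im[y:y+50,x:x+50]*1.3,0,255).astype(np.uint8),None,fx=s,fy=s,interpolation=cv2.INTER_CUBIC)
        for c,ax,r,col in((gun,gax,.0195,(0,255,0)),(gun+.036*gax,gax,.0195,(0,255,0)),(npiv+.036*nax,nax,.013,(0,0,255)),(npiv+.071*nax,nax,.008,(0,0,255)),(npiv+.081*nax,nax,.0032,(0,0,255))):
            q=(proj(n,circ(c,ax,r))+off[n]-np.array(O[n])+.5)*s-.5
            cv2.polylines(im,[np.round(q).astype(np.int32)],True,col)
        L.append(im)
    cv2.imwrite(f"pics/{out}.png",np.hstack(L))
E
python3 - <<'E'
from ov import *
m,d=mouth();print(m,d)
ov("b1",m,d,{"side":(-.74,-.56),"top":(0,-.58)},out="ov1")
E
```

```text
[0.5105558  0.24480144 0.17640106] [-0.21761881  0.10823126  0.97001446]
```

View pics/ov1.png

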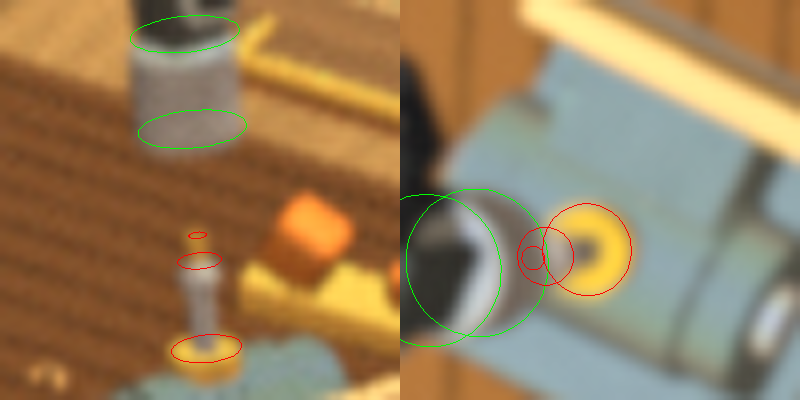

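Run:
```python
import numpy as np
s=np.load("side_b1.npy")
np.set_printoptions(linewidth=220)
print("r-b side sleeve cols 352..376")
for y in range(148,167): print(y,(s[y,352:377,2]-s[y,352:377,0]).astype(int))
print("nipple cols 358..374 gray=b, r-b")
for y in range(170,194): print(y,s[y,358:375,0].astype(int),(s[y,358:375,2]-s[y,358:375,0]).astype(int))
```

```text
r-b side sleeve cols 352..376
148 [ 94  92  93  96  94  73  29  10  10  11  11  12  15  15  16  14  16  34  64  83 100 115 116  93  75]
149 [ 92  92  93  97  94  75  31  11  11  11  10  11  12  11  11  10  11  20  59 101 117 118 103  78  71]
150 [ 90  94  94  97  91  59  24  11  10  10  10   8  10   8   6   3   2  14  61 112 124 103  83  72  71]
151 [ 93  96  96  95  84  44  20  14  12  11  10   9   9   7   4   3   4  18  66 117 122 100  89  83  80]
152 [ 97  96  95  93  79  42  21  16  16  16  14  14  11   9   8   9  12  24  64 113 124 120 115 108 106]
153 [ 96  94  93  94  81  44  21  19  21  18  19  18  17  16  17  19  22  27  49  95 113 118 123 125 125]
154 [ 92  91  93  93  83  45  22  20  21  22  21  22  23  21  21  21  25  25  39  72  87  96 105 114 119]
155 [81 84 86 90 80 47 22 20 23 22 24 24 24 24 23 24 22 24 37 65 81 83 84 85 93]
156 [72 73 76 80 74 45 23 21 21 23 23 23 23 23 24 24 23 23 37 70 86 86 81 79 78]
157 [67 66 69 70 69 46 22 21 23 22 21 22 22 24 21 23 23 24 38 71 90 90 87 85 81]
158 [62 62 65 67 65 48 25 21 23 23 23 25 22 22 24 24 22 24 35 70 89 91 90 85 86]
159 
[... 2922 characters left out ...]
9 [ 31  30  29  32  42  50  59  67  72  67  61  53  57  84 103 106 108] [ 66  65  64  72  99 122 122 100  90  94 111 123 101  36   2   0  -2]
190 [ 34  31  34  35  36  42  47  48  48  44  44  42  52  88 110 112 111] [ 67  67  63  66  80 103 113 114 113 109 109 115  96  32  -2  -7  -6]
191 [ 40  44  50  56  55  47  48  46  41  39  41  46  66  98 112 113 116] [ 62  58  49  44  49  74  90 102 106 102  98  98  76  18  -8 -10  -9]
192 [ 57  75  84  87  90  85  77  63  53  56  65  75  93 109 114 117 114] [ 39  28  19  13  13  25  45  70  84  78  62  54  30  -2 -11  -9  -9]
193 [ 75  96 104 103 108 107 103  96  93  94  95 103 108 102 110 109 109] [16  6  1  0 -1 -2  8 19 27 24 16  7 -2 -6 -7 -5 -2]
```

Run:
```python
import numpy as np,cv2
s=np.load("top_b1.npy")
x,y=190,220
cv2.imwrite("pics/topb1.png",cv2.resize(np.clip(s[y:y+26,x:x+34]*1.5,0,255).astype(np.uint8),None,fx=22,fy=22,interpolation=cv2.INTER_CUBIC))
np.set_printoptions(linewidth=220)
for r in range(220,246): print(r,s[r,196:222,0].astype(int))
print()
for r in range(220,246): print(r,(s[r,196:222,2]-s[r,196:222,0]).astype(int))
```

```text
220 [110 129 135 135 133 132 130 128 124 125 125 124 122 120 120 120 123 125 128 130 131 132 131 131 130 131]
221 [116 131 134 135 133 133 132 129 128 129 128 127 125 123 122 121 119 121 124 126 129 130 131 130 131 130]
222 [111 125 128 127 128 129 130 131 132 133 132 130 128 126 125 124 121 120 120 120 123 125 128 129 129 129]
223 [ 90 106 111 111 110 114 120 127 130 135 135 133 132 130 128 127 126 123 122 120 120 121 122 125 127 128]
224 [ 72  91  96  91  88  92 100 109 119 129 134 135 135 133 129 124 122 120 118 117 117 119 119 121 122 125]
225 [ 78 104 108  94  78  75  80  88  98 114 127 134 134 129 121 112 104 100  99 100 106 113 118 120 121 121]
226 [ 87 116 129 119  96  76  70  72  80  94 112 125 127 116 100  85  75  70  68  70  82  96 111 119 121 120]
227 [ 84 114 140 144 124  93  74  68  71  78  95 110 112  97  77  63  56  53  52  52  57  72  94 113 122 123]
228 [ 77 106 140 155 145 116  86  69  68  71  82  98 102  93  76  64  59  58  55  51  49  54  76 105 122 126]
229 [ 67  87 120 142 147 130  99  74  66  69  77  93 106 105  92  75  67  62  59  54  51  49  64  97 119 128]

[... 3894 characters left out ...]
 13  14  12   9   6   4   1   0  -3  -5]
240 [  1   0   3   7  10   8   3  -2 -10 -17 -21 -21 -19 -14  -8   0   6  11  12  13  11  10   7   4   2   0]
241 [  5   3   3   2  -2  -7 -12 -15 -19 -23 -23 -23 -23 -22 -19 -14  -7   0   6  11  13  12  12   9   7   3]
242 [  9   1  -4 -11 -16 -20 -21 -23 -23 -24 -24 -23 -24 -23 -23 -21 -19 -14  -8   0   7  10  12  13  12   9]
243 [ 22   6  -5 -14 -21 -23 -24 -24 -24 -23 -24 -23 -24 -23 -23 -24 -23 -22 -19 -14  -8   0   6  11  13  12]
244 [ 49  33  18   2  -9 -17 -21 -23 -24 -24 -23 -24 -24 -24 -24 -24 -24 -24 -23 -22 -18 -14  -7   0   6  11]
245 [ 74  66  56  37  18   0 -12 -18 -23 -23 -24 -23 -23 -24 -24 -23 -24 -24 -24 -24 -23 -22 -18 -14  -7   0]
```

View pics/topb1.png

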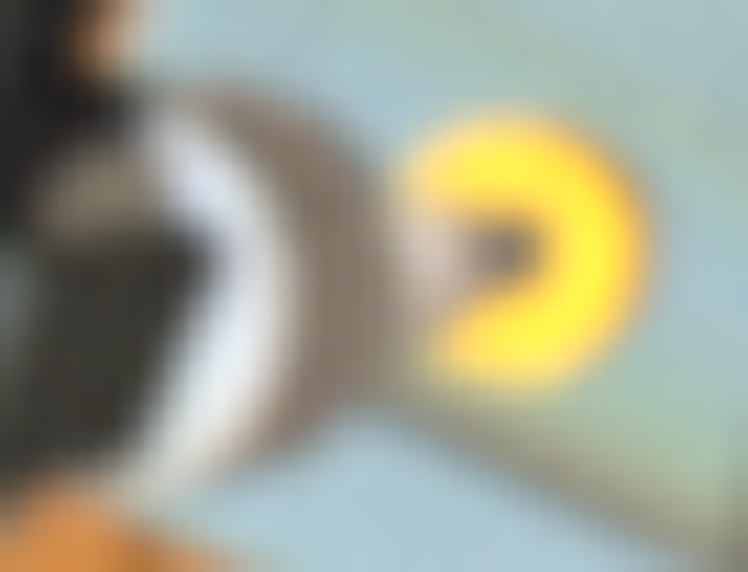

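Run:
```python
import numpy as np
s=np.load("top_avg.npy")
np.set_printoptions(linewidth=220)
for r in range(222,242): print(r,s[r,200:222,0].astype(int),(s[r,200:222,2]-s[r,200:222,0]).astype(int))
```

```text
222 [126 127 126 125 125 125 125 123 121 120 118 117 115 113 113 114 116 119 121 122 122 122] [-20 -20 -21 -20 -20 -20 -19 -17 -15 -14 -12 -11  -9  -8  -7  -8 -11 -13 -15 -16 -16 -16]
223 [125 125 126 127 128 128 128 126 124 123 121 119 119 116 115 113 113 114 116 118 120 120] [-18 -19 -20 -21 -22 -21 -20 -20 -18 -17 -15 -13 -12 -10  -8  -7  -7  -8 -10 -12 -14 -15]
224 [123 124 124 127 128 129 129 129 127 125 122 118 115 114 112 111 111 112 112 114 117 118] [-16 -17 -18 -20 -21 -22 -22 -22 -20 -17 -11  -4   1   3   1  -1  -4  -6  -7  -8  -9 -10]
225 [119 119 121 124 126 128 128 128 128 122 114 105  98  94  93  94  99 107 111 113 113 114] [-13 -14 -16 -17 -19 -20 -21 -20 -17  -4  14  33  45  49  43  30  14   1  -5  -6  -5  -6]
226 [116 117 119 122 123 125 126 125 121 110  95  80  71  66  64  66  76  91 104 112 115 113] [-10 -11 -14 -15 -17 -18 -19 -15   1  29  60  86 102 108 102  85  57  26   3  -6  -7  -6]
227 [114 114 117 120 121 122 124 121 111  93  73  60  54  51  49  48  54  68  89 107 116 117] [ -7  -9 -12 -13 -14 -16 -14  -3  25  64  98 121 132 136 134 127 105  67  25  -1 -10 -
[... 1879 characters left out ...]
1  85  84  85  88  90  93  96 101 105 107 110 111 113 115] [-15 -19 -21 -21 -20 -15  -8   0   6  11  15  17  20  21  18  10   3   0  -3  -5  -7  -8]
239 [ 98 118 130 133 132 127 120 109  99  91  86  84  86  89  92  96 100 103 105 108 110 112] [-15 -19 -22 -23 -22 -21 -18 -13  -7   0   5  10  13  12  11  10   6   4   1   0  -2  -5]
240 [108 124 132 134 133 132 130 125 119 110 100  91  86  85  86  89  93  97 100 103 105 108] [-17 -20 -22 -23 -22 -22 -22 -20 -18 -13  -7   0   5  10  12  12  10   9   6   4   1  -1]
241 [122 131 133 134 133 133 132 131 128 125 119 110 100  92  87  84  87  89  94  97 101 103] [-20 -22 -22 -22 -23 -23 -22 -23 -21 -20 -18 -13  -7   0   5  10  12  12  11   9   6   3]
```

```bash
cat > joint.py <<'E'
from tgt import *
from scipy.optimize import least_squares
def axis(t,ph): return np.array([np.sin(t)*np.cos(ph),np.sin(t)*np.sin(ph),np.cos(t)])
p0,R0=cur();m0,d0=mouth()
def run(azsd,show=True):
    def res(p):
        x,y,t,ph=p[:4];ax=axis(t,ph);P=lambda d:np.array([x,y,.058])+d*ax
        e=R0.apply(p[4:7]/1000);os,ot=p[7:9],p[9:11]
        s=lambda Q:proj("side",Q)[0]+os; tt=lambda Q:proj("top",Q)[0]+ot
        r=[]
        r+=list((s(P(.076))-[365.1,174.9])/[.2,.5]); r+=list((s(P(.052))-[365.7,183])/[.2,1]); r+=list((s(P(.036))-[366.3,188.6])/[.25,.6])
        r+=list((tt(P(.076))-[206.0,232.3])/.25); r+=list((tt(P(.045))-[211.3,231.25])/[1,.25]); r+=list((tt(P(.036))-[212.8,230.95])/[.4,.3])
        r+=list((s(m0+e+.018*d0)-[363.85,158.5])/[.2,9]);r+=list((s(m0+e)-[364,161.0])/[9,.5]); r+=list((tt(m0+e)-[198.2,232.1])/.3)
        r+=list(p[4:7]/[1,.7,2]); r+=list(p[7:11]/1.); r.append((ph-np.radians(153.5))/np.radians(azsd))
        return np.array(r)
    r=least_squares(res,[.536,.2307,.25,np.radians(154),0,0,0,0,0,0,0],x_scale=[.01,.01,.1,.1]+[1]*7)
    sd=np.sqrt(np.diag(np.linalg.inv(r.jac.T@r.jac)))
    ax=axis(*r.x[2:4]);piv=np.r_[r.x[:2],.058];tip=piv+.071*ax;m=m0+R0.apply(r.x[4:7]/1000)
    if show:
        print("piv",piv[:2].round(4),"tilt,az",np.degrees(r.x[2:4]).round(2),"sd",np.degrees(sd[2:4]).round(2),"e",r.x[4:7].round(2),"off",r.x[7:].round(2),"cost",round(r.cost,2))
        v=m-tip;h=v@ax;lat=v-h*ax
        print(" mouth height over tip",h*1000,"lateral err in tool yz mm",(R0.inv().apply(lat)*1000).round(2),"axis angle in tool",(R0.inv().apply(-ax)).round(4))
        print(r.fun.round(1))
    return r
if __name__=="__main__":
    run(2);run(.7);run(20)
E
python3 joint.py
```

```text
piv [0.5371 0.2303] tilt,az [ 15.93 152.51] sd [1.08 1.81] e [-0.07 -0.07 -0.57] off [-0.92 -0.43 -0.44 -0.48] cost 4.64
 mouth height over tip 51.213544600571275 lateral err in tool yz mm [-0.11  3.41 -1.12] axis angle in tool [0.9995 0.0325 0.0049]
[-0.6  1.3  0.1  0.2 -0.4 -0.6  0.2 -0.1 -0.3 -0.3 -1.2 -0.3  1.  -0.4
  0.1 -0.7  0.8  0.9 -0.1 -0.1 -0.3 -0.9 -0.4 -0.4 -0.5 -0.5]
piv [0.5371 0.2306] tilt,az [ 15.81 153.36] sd [1.06 0.69] e [-0.07 -0.07 -0.58] off [-0.92 -0.43 -0.44 -0.48] cost 4.77
 mouth height over tip 51.184843011504675 lateral err in tool yz mm [-0.1   3.28 -1.37] axis angle in tool [9.995e-01 3.040e-02 8.000e-04]
[-0.7  1.3  0.1  0.2 -0.4 -0.6  0.3 -0.1 -0.4 -0.3 -1.3 -0.3  1.  -0.4
  0.1 -0.6  0.8  0.9 -0.1 -0.1 -0.3 -0.9 -0.4 -0.4 -0.5 -0.2]
piv [0.537  0.2289] tilt,az [ 16.51 148.41] sd [1.23 3.94] e [-0.04 -0.07 -0.53] off [-0.9  -0.48 -0.45 -0.48] cost 4.01
 mouth height over tip 51.34130690884095 lateral err in tool yz mm [-0.17  3.96  0.14] axis angle in tool [0.9988 0.0417 0.0253]
[-0.2  1.2 -0.1  0.2 -0.8 -0.4 -0.2 -0.1 -0.2 -0.3 -0.5 -0.3  1.1 -0.4
  0.1 -0.7  0.8  0.9 -0.  -0.1 -0.3 -0.9 -0.5 -0.5 -0.5 -0.3]
```

```bash
sed -i 's/^a=.*/T,Z=np.radians(15.8),np.radians(153.3)\na=np.array([np.sin(T)*np.cos(Z),np.sin(T)*np.sin(Z),np.cos(T)])/; s/^piv=.*/piv=np.array([.5371,.2306,.058]);tip=piv+.071*a/; s/^M=.*/M=np.array([.0465,0,.0004])/' tgt.py
python3 -c "
from tgt import *
print(delta(*target(.05)))"
python3 -m crank '{"dr":[[0,0,0.03],[0,0,0],[0,0,0],[0,0,0],[0,0,0]],"xyz":[[0,-4.7,1.2],[10,0,0],[15,0,0],[8,0,0],[0,0,0]],"gripper":[1,1,1,1,1]}'; python3 look.py b2
python3 - <<'E'
from ov import *
m,d=mouth()
ov("b2",m,d,{"side":(-.92,-.43),"top":(-.44,-.48)},nax=a,npiv=piv,out="ov2")
v=m-tip;h=v@a;print(h,cur()[1].inv().apply(v-h*a)*1000)
E
```

```text
(array([ 1.34155057, -4.65325691,  1.31189916]), array([-0.00382864, -0.00114155,  0.03025645]))
t: 9.35
tcp_pos: [0.5039, 0.2464, 0.1867]
tcp_rot: [1.598, 0.704, -1.351]
force: [0.6, 0.7, -3.4]
finger_gap: 0.0246
side 341 145
top 190 200
mouth [0.5153329  0.24154359 0.14368549] [[365.4727808  171.76305157]] [[204.38523842 233.26631866]] ax [-0.24314441  0.12153857  0.96234566] top [[362.5572945  142.03960872]] [[188.47644393 236.91960325]]
[-0.54922911  0.43820577 -3.43265169] 9.75 (array([-31.91799345,   0.07391981,  -0.05626138]), array([-0.00379395, -0.00067114,  0.0004689 ]))
0.018081761780371176 [ 5.03214172e-05 -1.12307731e-01  3.70467701e-03]
```

View pics/ov2.png

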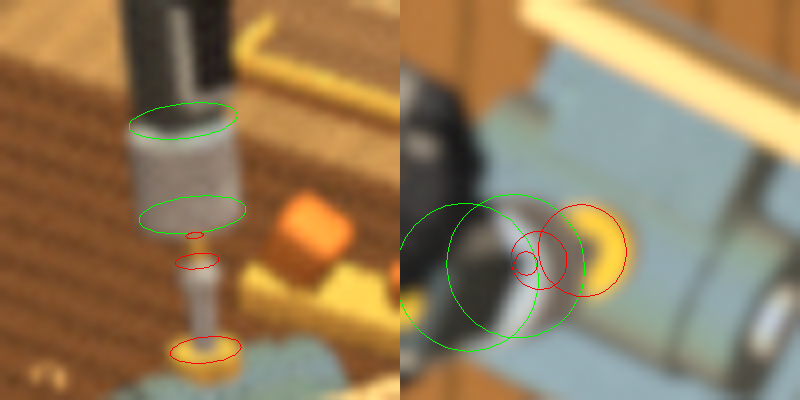

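View pics/l_b2.png

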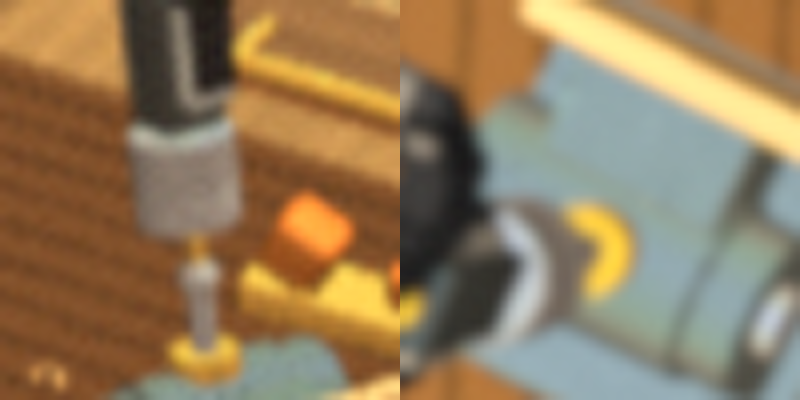

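Run:
```python
import numpy as np
s=np.load("side_b2.npy")
np.set_printoptions(linewidth=220)
for y in range(160,182): print(y,(s[y,354:376,2]-s[y,354:376,0]).astype(int))
t=np.load("top_b2.npy")
for y in range(222,246): print(y,t[y,202:218,0].astype(int),(t[y,202:218,2]-t[y,202:218,0]).astype(int))
from tgt import *
p,r=cur();m,d=mouth()
for n in("side","top"):
    b=proj(n,m)[0];ax=proj(n,m+.02*d)[0]-b;ax/=np.linalg.norm(ax);pr=np.array([-ax[1],ax[0]])
    print(n,"perp dir",pr.round(2),"px per mm y,z:",[(proj(n,m+r.apply(e))[0]-b)@pr for e in([0,.001,0],[0,0,.001])])
```

```text
160 [61 66 57 35 15 10  9 10 10  9 10  9  8  6  7 26 65 86 88 89 89 91]
161 [68 68 54 27 17 15 12  9 10 11  9  6  7  3  3 17 51 80 84 87 89 88]
162 [66 67 54 26 18 18 15 14 11 11 10  8  5 10 12 22 46 70 75 77 82 85]
163 [61 62 50 26 20 21 19 18 17 15 16 15 14 17 20 27 43 61 68 70 73 75]
164 [63 62 48 28 20 20 21 22 22 21 21 21 22 23 25 27 38 56 63 66 68 69]
165 [67 65 56 33 20 21 21 23 23 21 23 23 24 25 25 26 36 51 58 61 60 63]
166 [67 68 60 37 21 20 24 23 24 24 21 23 23 23 25 27 34 54 62 63 62 58]
167 [62 64 61 40 21 21 23 23 24 23 23 23 22 22 24 26 33 57 68 68 66 63]
168 [63 60 56 42 24 19 22 23 23 23 23 24 22 24 24 24 30 51 65 67 69 68]
169 [65 65 62 44 24 20 24 21 22 23 21 24 22 22 23 25 29 45 61 62 62 65]
170 [68 68 66 50 26 21 22 21 23 23 23 24 24 23 25 25 29 46 62 61 59 59]
171 [65 67 67 54 28 20 22 22 23 25 24 23 23 25 24 24 31 51 66 66 65 73]
172 [61 62 64 56 30 21 22 23 22 23 23 22 23 23 26 27 39 57 66 65 69 91]
173 [63 60 62 56 36 28 24 25 25 26 28 32 32 34 36 43 48 60 64 66 71 98]
174 [68 65 65 61 50 44 37 35 34 38 50 63 61 55 55 58 63 63 62 63 76 99]
175 [67 67 69 66 64 
[... 3255 characters left out ...]
8  93  91] [  0  -1  -2  -6 -12 -16 -20 -22 -23 -22 -19 -14  -8   0   6  11]
243 [136 137 137 135 136 138 139 140 140 140 139 135 129 119 109 100] [ -9 -12 -16 -19 -22 -22 -23 -24 -24 -24 -23 -22 -19 -14  -8   0]
244 [138 138 141 141 141 141 140 140 140 141 141 141 139 135 128 120] [-17 -20 -23 -24 -24 -23 -24 -24 -23 -24 -24 -24 -23 -22 -18 -14]
245 [130 136 140 143 143 142 141 140 141 141 141 141 141 141 139 136] [-11 -19 -22 -24 -24 -24 -24 -23 -24 -24 -24 -24 -24 -23 -23 -22]
side perp dir [ 1.  -0.1] px per mm y,z: [np.float64(0.18624239020998057), np.float64(-0.29000481002007)]
top perp dir [-0.22 -0.97] px per mm y,z: [np.float64(0.36024467197219173), np.float64(-0.28897153293183014)]
```

```bash
cat > joint2.py <<'E'
from tgt import *
from scipy.optimize import least_squares
def axis(t,ph): return np.array([np.sin(t)*np.cos(ph),np.sin(t)*np.sin(ph),np.cos(t)])
p2,R2=cur()
# commanded b1 pose relative to b2: undo moves
R1=R2*R.from_rotvec([0,0,-.03]); p1=p2-R2.apply([.033,0,0])-R1.apply([0,-.0047,.0012])
Mb=np.array([46.6,0,0.])
X1=np.array([1,0,0])
def run(azsd=2,os_sd=1.,e=(1,.5,2)):
    def res(p):
        x,y,t,ph=p[:4];ax=axis(t,ph);P=lambda d:np.array([x,y,.058])+d*ax
        os,ot=p[7:9],p[9:11]
        s=lambda Q:proj("side",Q)[0]+os; tt=lambda Q:proj("top",Q)[0]+ot
        G=lambda k,d:(p1,p2)[k]+(R1,R2)[k].apply((Mb+p[4:7])/1000+np.array([-d,0,0]))
        r=[]
        r+=list((s(P(.076))-[365.15,174.9])/[.2,.5]); r+=list((s(P(.052))-[365.7,183])/[.2,1]); r+=list((s(P(.036))-[366.3,188.6])/[.25,.6])
        r+=list((tt(P(.076))-[206.0,232.3])/.25); r+=list((tt(P(.045))-[211.3,231.25])/[1,.25]); r+=list((tt(P(.036))-[212.8,230.95])/[.4,.3])
        r+=list((s(G(0,.018))-[363.83,158.2])/[.2,.7]);r+=list((tt(G(0,0))-[198.2,232.1])/.3)
        r+=list((s(G(1,.018))-[363.75,167.5])/[.2,.7]);r+=list((tt(G(1,0))-[204.0,232.75])/.3)
        r+=list(p[4:7]/np.array(e)); r+=list(p[7:11]/os_sd); r.append((ph-np.radians(153.5))/np.radians(azsd))
        return np.array(r)
    r=least_squares(res,[.536,.2307,.25,np.radians(154),0,0,0,0,0,0,0],x_scale=[.01,.01,.1,.1]+[1]*7)
    C=np.linalg.inv(r.jac.T@r.jac);sd=np.sqrt(np.diag(C))
    def out(p):
        ax=axis(*p[2:4]);tip=np.r_[p[:2],.058]+.071*ax;v=p2+R2.apply((Mb+p[4:7])/1000)-tip;h=v@ax
        return np.r_[h*1000,(R2.inv().apply(v-h*ax)*1000)[1:],R2.inv().apply(-ax)[1:]*57.3]
    J=np.array([(out(r.x+d)-out(r.x-d))/(2*np.abs(d).max()) for d in np.diag([1e-4,1e-4,1e-3,1e-3]+[1e-2]*7)]).T
    print("tilt,az",np.degrees(r.x[2:4]).round(2),np.degrees(sd[2:4]).round(2),"e",r.x[4:7].round(2),"off",r.x[7:].round(2),"cost",round(r.cost,2))
    print("  h,laty,latz,angy,angz",out(r.x).round(2),"sd",np.sqrt(np.diag(J@C@J.T)).round(2)); print(r.fun.round(1))
run();run(1,2.);run(1,.5)
E
python3 joint2.py
```

```text
tilt,az [ 15.43 152.72] [1.08 1.82] e [ 1.15 -0.12 -0.08] off [-1.11  0.25 -0.33 -0.38] cost 15.88
  h,laty,latz,angy,angz [16.73 -0.43  0.14 -0.34  0.19] sd [0.87 0.86 0.59 1.08 0.49]
[-0.8  2.5 -0.1  0.8 -0.6  0.4 -0.1 -0.5 -0.5 -0.3 -1.6 -0.2  0.7 -3.3
  1.5  1.1  1.  -1.4  0.1  0.1  1.2 -0.2 -0.  -1.1  0.2 -0.3 -0.4 -0.4]
tilt,az [ 15.35 153.28] [1.06 0.98] e [ 1.16 -0.1  -0.38] off [-1.21  0.29 -0.22 -0.31] cost 15.34
  h,laty,latz,angy,angz [16.7  -0.47  0.09 -0.42  0.04] sd [0.87 0.86 0.56 1.06 0.26]
[-0.9  2.5 -0.1  0.8 -0.6  0.4 -0.1 -0.5 -0.5 -0.3 -1.7 -0.2  0.7 -3.3
  1.4  1.1  0.9 -1.4  0.1  0.1  1.2 -0.2 -0.2 -0.6  0.1 -0.1 -0.2 -0.2]
tilt,az [ 15.38 153.27] [1.05 0.98] e [ 1.1  -0.16  0.2 ] off [-1.    0.2  -0.4  -0.44] cost 18.14
  h,laty,latz,angy,angz [16.75 -0.43  0.07 -0.39  0.05] sd [0.86 0.84 0.54 1.06 0.26]
[-0.8  2.4  0.   0.7 -0.5  0.3  0.  -0.3 -0.5 -0.2 -1.6 -0.1  0.9 -3.4
  1.6  1.1  1.1 -1.5  0.2  0.2  1.1 -0.3  0.1 -2.   0.4 -0.8 -0.9 -0.2]
```

```bash
python3 -m crank '{"dr":[[0,0,0],[0,0,0],[0,0,0],[0,0,0],[0,0,0]],"xyz":[[8,0.3,0],[6,0,0],[5,0,0],[5,0,0],[0,0,0]],"gripper":[1,1,1,1,1]}'; python3 look.py b3; python3 -c "
from h import *
s=arm.state();r=R.from_rotvec(s['tcp_rot']).inv();print(r.apply(s['force']),r.apply(s['torque']))"
```

```text
t: 10.25
tcp_pos: [0.5099, 0.2438, 0.1641]
tcp_rot: [1.598, 0.704, -1.35]
force: [-0.2, -0.5, -2.6]
finger_gap: 0.0249
side 341 145
top 190 200
mouth [0.52131035 0.23841493 0.12048751] [[366.23323768 179.53366991]] [[208.33758428 232.32777584]] ax [-0.2429238   0.12176787  0.96237239] top [[363.36364977 150.17883464]] [[193.07573434 235.81799657]]
[-1.08812345  0.06644803 -3.6395385 ] 10.65 (array([-56.07627611,  -0.12200782,  -0.15053488]), array([-0.00360998, -0.00036738,  0.00056718]))
[ 3.23016904 -1.95324696  0.43070032] [-0.01968382  0.00851529 -0.52517928]
```

View pics/l_b3.png

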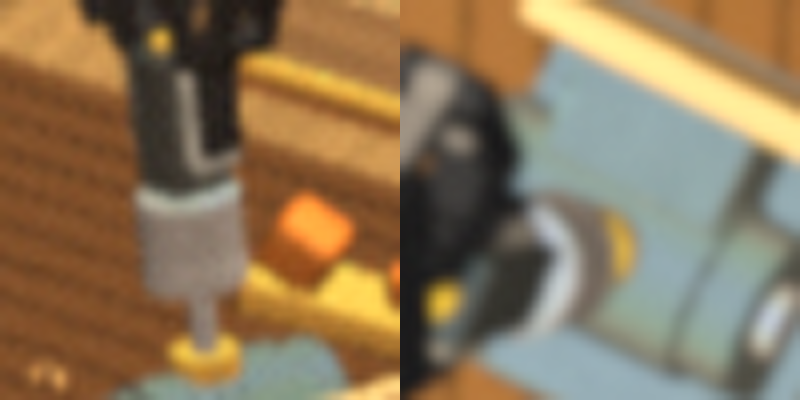

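```bash
cat > f.py <<'E'
from tgt import *
s=arm.state();r=R.from_rotvec(s['tcp_rot']).inv();m,d=mouth();v=m-tip;h=v@a
print("tool F",r.apply(s['force']).round(2),"T",r.apply(s['torque']).round(2),"h",round(h*1000,2),"lat",(r.apply(v-h*a)*1000).round(2)[1:],"ang",(r.apply(-a)*57.3).round(2)[1:],s['t'])
E
python3 -m crank '{"dr":[[0,0,0],[0,0,0],[0,0,0]],"xyz":[[3,0,0],[3,0,0],[0,0,0]],"gripper":[1,1,1]}'; python3 f.py;  python3 -m crank '{"dr":[[0,0,0],[0,0,0]],"xyz":[[3,0,0],[0,0,0]],"gripper":[1,1]}'; python3 f.py
```

```text
t: 10.95
tcp_pos: [0.5118, 0.2441, 0.1591]
tcp_rot: [1.6, 0.706, -1.348]
force: [-1.0, 0.5, -0.9]
finger_gap: 0.0246
tool F [ 0.59 -1.33  0.04] T [-0.06  0.19 -0.51] h -12.37 lat [-0.12 -0.33] ang [0.04 0.05] 10.95
t: 11.15
tcp_pos: [0.5123, 0.2435, 0.1561]
tcp_rot: [1.6, 0.705, -1.348]
force: [-0.4, 0.9, -1.7]
finger_gap: 0.025
tool F [ 1.43 -1.2  -0.61] T [-0.02  0.23 -0.59] h -15.48 lat [-0.21  0.01] ang [0.06 0.02] 11.15
```

```bash
python3 -m crank '{"dr":[[0,0,0],[0,0,0],[0,0,0]],"xyz":[[3,0,0],[2,0,0],[0,0,0]],"gripper":[1,1,1]}'; python3 f.py;  python3 -m crank '{"dr":[[0,0,0],[0,0,0],[0,0,0]],"xyz":[[3,0,0],[0,0,0],[0,0,0]],"gripper":[1,1,1]}'; python3 f.py
```

```text
t: 11.45
tcp_pos: [0.5137, 0.2424, 0.1508]
tcp_rot: [1.6, 0.705, -1.349]
force: [2.9, 1.4, -7.5]
finger_gap: 0.0247
tool F [ 7.75 -0.18 -2.52] T [ 0.03  0.58 -0.44] h -21.08 lat [-0.04  0.36] ang [ 0.06 -0.03] 11.45
t: 11.75
tcp_pos: [0.5143, 0.2424, 0.1488]
tcp_rot: [1.6, 0.705, -1.348]
force: [-0.4, 1.2, -1.4]
finger_gap: 0.0248
tool F [ 1.13 -1.21 -0.91] T [ 0.01  0.37 -0.52] h -23.15 lat [-0.04  0.09] ang [0.04 0.01] 11.75
```

```bash
python3 -m crank '{"dr":[[0,0,0],[0,0,0],[0,0,0],[0,0,0]],"xyz":[[2,0,0],[2,0,0],[2,0,0],[0,0,0]],"gripper":[1,1,1,1]}'; python3 f.py;  python3 -m crank '{"dr":[[0,0,0],[0,0,0],[0,0,0]],"xyz":[[2,0,0],[2,0,0],[0,0,0]],"gripper":[1,1,1]}'; python3 f.py
```

```text
t: 12.15
tcp_pos: [0.5157, 0.2417, 0.143]
tcp_rot: [1.6, 0.705, -1.348]
force: [-1.5, 1.8, 4.6]
finger_gap: 0.0246
tool F [-5.   -0.84 -0.96] T [-0.03  0.15 -0.71] h -29.17 lat [-0.09  0.03] ang [0.04 0.02] 12.15
t: 12.45
tcp_pos: [0.5164, 0.2415, 0.1404]
tcp_rot: [1.601, 0.705, -1.347]
force: [-6.3, 1.2, 15.2]
finger_gap: 0.0247
tool F [-16.29  -1.83   1.75] T [-0.02 -0.42 -0.84] h -31.88 lat [-0.09 -0.05] ang [-0.    0.05] 12.45
```

```bash
python3 -m crank '{"dr":[[0,0,0],[0,0,0],[0,0,0]],"xyz":[[1,0,0],[0,0,0],[0,0,0]],"gripper":[1,1,1]}'; python3 f.py; python3 look.py b4
```

```text
t: 12.75
tcp_pos: [0.5164, 0.2415, 0.1402]
tcp_rot: [1.601, 0.705, -1.346]
force: [-10.2, 1.7, 23.4]
finger_gap: 0.0246
tool F [-25.23  -3.06   3.04] T [ 0.02 -0.78 -1.01] h -32.0 lat [-0.06 -0.1 ] ang [-0.03  0.08] 12.75
side 341 145
top 190 200
mouth [0.52758088 0.23552907 0.09551152] [[367.07025655 187.69937695]] [[212.20619543 231.43023267]] ax [-0.2443055   0.12131413  0.96207988] top [[364.19502026 158.741929  ]] [[197.61084314 234.83220542]]
[-10.35494699   0.32871046  23.78472856] 13.15 (array([-8.19866370e+01,  1.63571121e-01, -5.25028742e-02]), array([-0.00332927, -0.00139154, -0.00050609]))
```

View pics/l_b4.png

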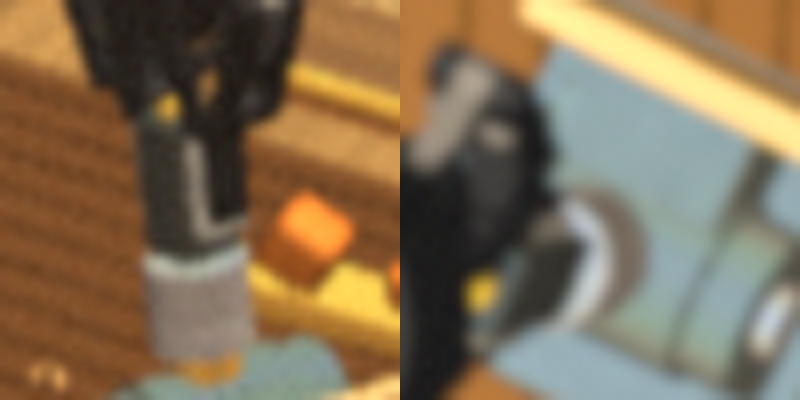

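```bash
python3 -m crank '{"dr":[[0,0,0],[0,0,0],[0,0,0],[0,0,0],[0,0,0]],"xyz":[[0,0,0],[0,0,0],[0,0,0],[0,0,0],[0,0,0]],"gripper":[1,1,1,1,1]}'; python3 f.py
python3 - <<'E'
from h import *
for n in("side","top"):cv2.imwrite(f"pics/end_{n}.png",read_camera(n))
s=np.load("top_avg.npy");t=np.load("top_b4.npy");d=np.abs(s-t).max(2)>40
cv2.imwrite("pics/diff.png",cv2.resize((d*255).astype(np.uint8),(600,450)))
E
```

```text
t: 13.65
tcp_pos: [0.5164, 0.2415, 0.1403]
tcp_rot: [1.601, 0.705, -1.346]
force: [-10.5, 1.1, 23.8]
finger_gap: 0.0248
tool F [-25.56  -3.01   3.66] T [ 0.03 -0.86 -1.02] h -31.99 lat [-0.08 -0.13] ang [-0.03  0.08] 13.65
```

View pics/end_side.png

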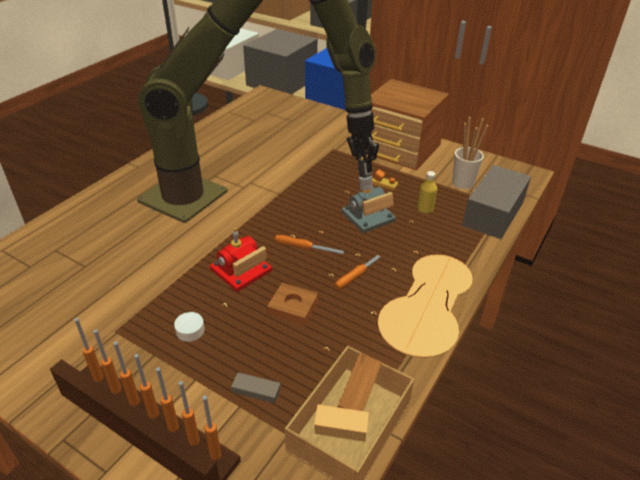

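View pics/diff.png

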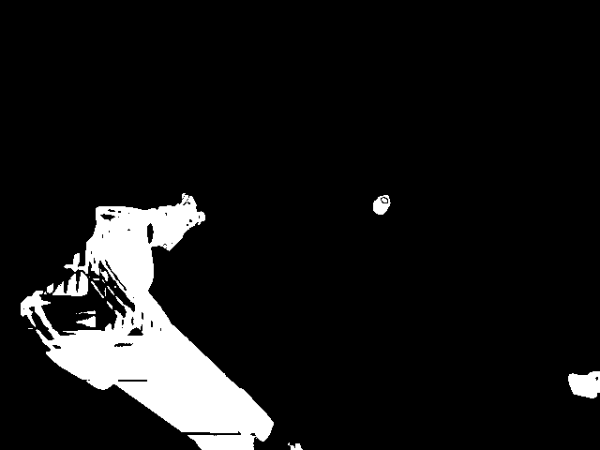

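The picture shows the gun seated on the vice near (366,183) and the stand empty near (293,300). Between the first and last top views, only the arm and the gun have changed. The readings are steady, so I'm handing it in.

```bash
python3 -c "
from station import arm
print(arm.sign_off())"
```

```text
the job is handed in; nothing more can be done
None
```

I took the grease gun out of its stand, lined it up with the nipple's tilt (about 15.5°), snapped it on and pushed it fully home. I handed the job in at about 14 s, still gripping the gun and pressing.

**Snap and seating:** The jaws pulled the gun on at about 21 mm below the nipple tip, close to the expected 23 mm. The gun stopped at 32.0 mm. There, a further 1 mm of commanded push moved it only 0.1 mm and added 9 N.

**Final hold:** The net push along the nipple is about 28 N once the gun's weight is allowed for, and it stayed steady over 0.5 s. Sideways forces are about 3–4 N.

**Surroundings:** The pictures show the gun's mouth just above the brass collar. The arm hid part of the final top view. In the rest of it only the gun had moved from its place, and nothing suggests the vice head's tilt changed.

**Weak points:** The two cameras disagreed by a few mm, about 5 mm at worst. The nipple's tilt is therefore only known to about 1°, and the sideways alignment to about 1 mm. The 32.0 mm comes from the arm's position and that camera estimate, so the hard stop is the stronger evidence that the gun is home. The valve pin could not be seen directly.

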